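Take a lithium cell from the rotary cell box with plastic tongs

TASK

Fetch the taller of the two lithium cells from the round cell box with the plastic tongs: turn the clear lid by its knob until its open window stands over the taller cell, then take the tongs out of their stand, reach down through the window, close them on the cell and lift it out. Finish while still holding the cell in the tongs, still, with its underside at least 10 cm above the bench and clear of everything else. Never touch a cell with the gripper itself, leave the short cell lying in its compartment, and do not disturb the charger, the phone and the plastic opener nearby.

Things in the scene. Friction and masses are not known exactly. Their poses are not given: they have to be found in the camera images.
- cell_box: Round white cell box screwed to the bench, 136 mm across; lid's top face 45 mm up, rim 46 mm. Origin: centre of underside. Six compartments round a hub of radius 13 mm: floor 4 mm, partitions up to 38 mm above the bench and 2 mm thick, outer wall's inside radius 65 mm. The cells stand 46 mm from the axis, in the compartments at +60 and -60 degrees about z from the box's -x axis, either way round.
- lid (a joint): Angle of the clear lid about the box's z axis, counterclockwise from above. 0: its window looks along the box's -x; +1.05 and -1.05: it stands over the compartments at +60 and -60 degrees. It starts within 0.25 of 0, has light friction (0.04 N m), stays where it is left, turns -3.1 to 3.1 and cannot be lifted off.
- window (a point): Middle of the lid's open window, on the lid's underside, 42 mm above the bench, 46 mm from the box's axis; x points from the window to the knob. The window is a sector of 54 degrees, 21 to 64 mm from the axis, about 40 mm wide at its middle, measured square to the radius.
- knob (a point): Middle of the top face of the lid's bar-shaped grip, on the box's axis, 69 mm above the bench. The bar is 40 mm long along the point's x axis (the line from window to knob), 13 mm wide along y, and stands 22 mm over a round hub 5 mm thick and 41 mm across on the lid. A white line on its top points to the window.
- tall_cell: The taller cell: black-sleeved steel cylinder 17 mm in diameter, 34.5 mm high including the nub on top, about 17 g, standing upright on the compartment's floor. Origin: centre of its underside, z up along its axis.
- tall_cell_mid (a point): Point on the tall cell's axis, 17 mm above its underside.
- short_cell: The short cell: bare steel cylinder 16 mm in diameter, 11 mm high, standing in its compartment. Origin: centre of its underside. To be left alone.
- tongs: Black plastic tongs, 139 mm long, 40 g, upright in the stand, tips down, sprung bow on top. Origin: midway between the tips; z up to the bow; y: the line along which the legs close. Legs hinge 128 mm above the tips; each is 3 mm thick, 14 mm wide along x from 53 mm up, 10 mm below. At rest the tips stand 30 mm apart (36 mm over the outsides), sprung open.
- tongs_grip (a point): Where to grip: on the tongs' middle line, 90 mm above the tips, 49 mm below the bow's top. Over the legs' outsides they measure 26 mm here at rest and 22 mm when closed on the tall cell: 1 mm of squeeze narrows the gap at the tips by 3.4 mm. The spring resists with about 4 N at rest, 6 N on the tall cell.
- tongs_tip (a point): Point midway between the two tips of the tongs (the origin of the tongs).
- tongs_left (a joint): How far each leg of the tongs is swung in (rad): 0 at rest (tips 30 mm apart), about 0.05 on the tall cell, 0.12 at the stop, with the tips nearly together. Both legs move alike.
- tongs_stand: White plastic block fixed on the bench's 2.4 mm thick dark mat, 33 mm (x) by 60 mm (y), 56 mm high, with a foot 56 by 92 mm, 6 mm thick. One upright slot, 12.5 mm (x) by 40 mm (y), goes from the top down to 6 mm above its underside; the tongs stand in it on their tips. Origin: centre of its underside.
- charger: Bystander: white charger block 61 x 44 x 28 mm. Origin: centre of its underside. Fixed furniture to keep clear of: an open bin right of the charger and behind the tongs stand, walls up to 155 mm high; a tall photo stand (170 mm wide, 390 mm high) about 0.59 m ahead and 0.31 m left of the base, between where the arm starts and the work: pass it on the robot's side.
- phone: Bystander: black phone 153 x 74 x 9 mm lying flat. Origin: centre of its underside.
- opener: Bystander: flat plastic case opener 35 x 118 x 9 mm. Origin: centre of its underside.

How it is judged:
By the outcome, as a careful person would: the job done as asked, in the order asked, and still so for the second after the job is handed in, while the arm keeps its last pose, push and grip.
It also fails if it takes over 61 s, if anything falls off the work surface, if the arm or the gripper's body presses on something with over 40 N, if the wrist force passes 120 N, or if a joint passes its speed limit or range.

ROBOT

A 6-joint arm with a two-finger parallel gripper is mounted at the origin on a cart in front of the work surface, level with it; the furniture and walls round the work are solid. World frame = base frame: x ahead of the robot, y to its left, z up, the work surface at z = 0. Lengths are in m, angles in degrees, forces in N, time in s.
With the tool pointing down it reaches from about 0.4 to 0.825 m from the base axis. Payload 7 kg.
Tool frame: the origin (TCP) lies midway between the tips of the shut fingers; the grasp point (between the pads) lies r.grip_depth behind it (r.grip_depth is the distance from the TCP to the grasp point, in m); z points along the fingers, y is the line along which they close (so a half turn about z gives the same grasp; the last joint's range is limited). The gripper opens to 88 mm and grips with 3 to 60 N. Pads are 19 mm wide; open, the fingers measure 130 mm over their backs; the gripper's body (78 mm by 193 mm) begins 47 mm behind the grasp point.
Start: joints at [91.163, 20.546, 0.682, 0, -70.136, -16.507], TCP at [0.179, 0.651, 0.227] pointing down, gripper open.
Joint ranges: [-176.03, 176.03], [-82.01, 121.73], [-58.28, 71.71], [-173.87, 95.51], [-174.79, -0.11], [-173.66, 173.66]. Speed limits (degrees/s): [136.94, 136.94, 172.46, 180, 180, 180].

INTERFACE

Orientations are given as [roll, pitch, yaw] about the fixed x, y, z axes, in that order (R = Rz(yaw) Ry(pitch) Rx(roll)).
In Python, from plant import r gives the robot as it stands.
- The arm moves only by the tool creep_tool, called after ">>>" as name([rows], argument=value, ...), one row to a line, values as JSON. Schema: {"type":"object","properties":{"deltas":{"type":"array","items":{"type":"object","properties":{"xyz":{"type":"array","items":{"type":"number"},"minItems":3,"maxItems":3},"rot":{"type":"array","items":{"type":"number"},"minItems":3,"maxItems":3}},"additionalProperties":false},"minItems":1,"maxItems":12},"aperture":{"type":"number"},"force":{"type":"number"},"only":{"type":"string"},"quiet":{"type":"boolean"},"lines":{"type":"string"}},"required":["deltas"],"additionalProperties":false}. deltas is a list of rows, 1 to 12 of them, each an object with the fields xyz (a list: dx, dy, dz in shares of 0.5 m (1.0 is 0.5 m)), rot (a list: a rotation vector rx, ry, rz in normalised numbers (1 is pi rad)); a field left out counts as zero; each row is the pose to reach, as a shift and turn from the pose commanded when the call began, along the tool's axes at that moment; what a row does not reach only later rows make up. A row lasts 1/12 s, in which the tool goes at most 0.0417 m and 7.16 degrees, less where a joint would pass 70% of its speed; a pose out of reach is approached as far as the arm can. aperture is the finger opening in m, set as the call begins (left out keeps the last). The fingers move at their own pace and stop on an object; force is the grip in N (left out, the last holds). Time passes only in rows, so rows that do not move let the fingers close. The tool returns the time, the measured TCP pose, the force, the opening and the grip force at its end. only (a regular expression) keeps the lines of the reply that match it, lines (a string "A,B") keeps lines A to B, and quiet returns only ok. A shift or turn number past 1, either way, is cut back to 1. Input that does not fit is refused with a message, and nothing moves.
- r.get_state(): the state, without advancing time (a new reading comes with each control period).
- r.capture(name): name is "side" or "top"; returns a dict with "frame" (420x560x3 uint8, red, green, blue), "z_map" (420x560 float32, m along the optical axis (not along the pixel's ray), 0 where there is no reading), "fx", "fy", "cx", "cy" (pixels), "D" ([k1, k2, p1, p2, k3] as OpenCV has them; the pictures are not rectified), "cam_to_world" (4x4, takes a point from camera to world coordinates). Camera axes: x right, y down, z forward; pixel columns grow to the right and rows downward; lengths in m; the calibration is good to about 2 mm. A picture is of the moment at which its call begins.
- r.close_job(): hands the job in; it is judged then, once.
The state is a dict: "time_s": time; "joints": joint angles; "qd": joint speeds; "joint_torque": joint torques, N m; "tcp_pos": TCP position; "eef_rot": TCP orientation; "contact_force": force on the tool from outside, world axes, zero at the start; "moment": the same for the moment, N m; "gripper_width": finger opening in m; "gripper_force": force on a finger pad.
Only numpy, scipy, OpenCV 4.12 (cv2) and the standard library are available. Lean on these libraries where they do the work, as an engineer would, in place of code of your own. Each camera call takes 0.05 s, during which the arm holds its last target. There are 200 camera calls.

## Working session

There is one attempt and no reset: what is moved stays moved. The work goes in short steps, Python scripts to look and compute and a tool call to move; the robot and the scene stay as the last step left them, time stands still between calls to the robot, and variables do not carry over. Pictures are saved under pics/ and viewed, at most 10 in all, crops included, and the job is handed in when it is done.

```bash
ls; mkdir -p pics; python3 - <<'E'
from plant import r
import cv2,numpy as np
print(r.grip_depth); s=r.get_state(); print(s)
for n in("top","side"):
    c=r.capture(n); cv2.imwrite(f"pics/{n}0.png",c["frame"][:,:,::-1]); np.savez(f"{n}0.npz",**c)
    print(n,c["fx"],c["fy"],c["cx"],c["cy"],c["D"]);print(np.round(c["cam_to_world"],4))
E
```

```text
pics
plant.py
0.0188
{'time_s': 0.0, 'joints': array([ 9.11628926e+01,  2.05910096e+01,  6.32628284e-01, -1.98254680e-02,
       -7.01369286e+01, -1.65074959e+01]), 'qd': array([ 0.08428312, -0.03211474,  0.02968094,  0.06952331,  0.06555753,
        0.00303866]), 'joint_torque': array([ 1.12222126e-03, -5.82722318e+01,  2.93054867e+01,  6.99725077e+00,
        6.98208998e-03, -1.50906371e-04]), 'tcp_pos': array([0.17851308, 0.6504415 , 0.22561973]), 'eef_rot': array([ 1.79903323e+02, -9.21502973e-03, -1.53513472e+01]), 'contact_force': array([ 0.32788727, -0.18926694,  0.1653051 ]), 'moment': array([-0.00402275,  0.00603496,  0.03216565]), 'gripper_force': 0.0, 'gripper_width': 0.08733942586735484}
top 475.53454101683076 475.53454101683076 279.072408189177 211.28359320968966 [-0.09386437  0.          0.          0.          0.        ]
[[ 0.0063 -0.9994  0.0339  0.5044]
 [-0.9999 -0.006   0.0093 -0.305 ]
 [-0.0091 -0.034  -0.9994  0.9753]
 [ 0.      0.      0.      1.    ]]
side 435.7676368635384 435.7676368635384 282.29347288019426 204.91963301006118 [-0.0986572  0.         0.         0.         0.       ]
[[ 0.9417 -0.2026  0.2685  0.2961]
 [-0.3363 -0.553   0.7622 -1.0188]
 [-0.0059 -0.8082 -0.5889  0.6658]
 [ 0.      0.      0.      1.    ]]
```

View pics/top0.png

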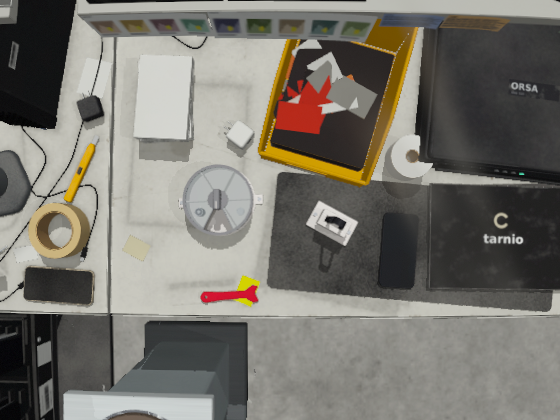

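View pics/side0.png

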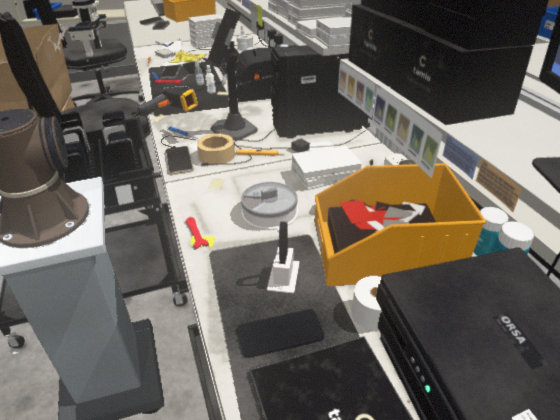

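The top view shows the box at about (218,200), tongs in their stand at (333,223), bin at (340,110), phone (398,250), charger (238,133) and opener (230,295). The side view shows the box at (270,203) and the tongs at (284,250). I'll zoom in on the box and stand.

```bash
python3 - <<'E'
import cv2,numpy as np
t=cv2.imread("pics/top0.png");s=cv2.imread("pics/side0.png")
R=lambda a:cv2.resize(a,(400,300),interpolation=cv2.INTER_CUBIC)
a=np.vstack([np.hstack([R(t[162:240,166:270]),R(t[190:250,293:373])]),np.hstack([R(s[174:234,230:310]),R(s[215:299,238:350])])])
cv2.imwrite("pics/crop0.png",a)
E
```

```text
(no output)
```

View pics/crop0.png

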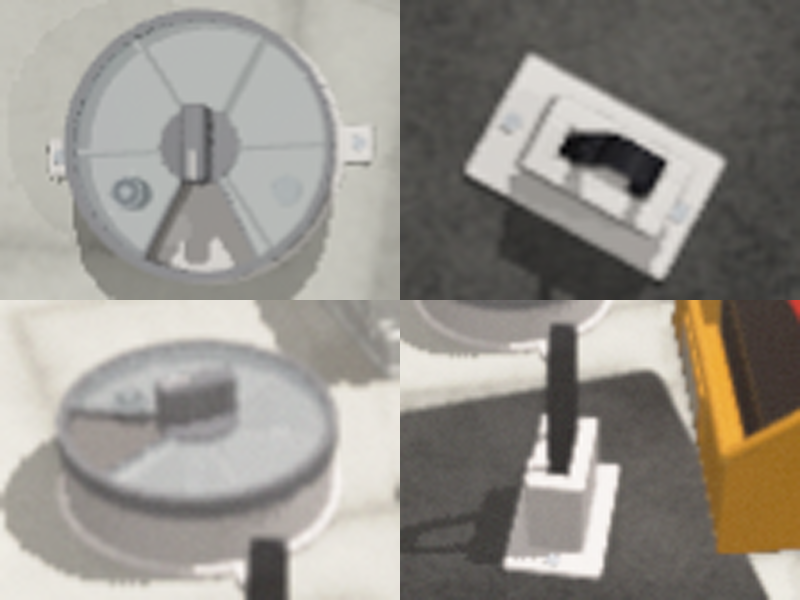

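The crop shows the dark-ringed tall cell on the box's left at about crop (131,193), which is +y and so the -60° compartment. The pale short cell is at (287,190), the window is at the bottom, and the bow of the tongs lies along the stand's long side. Next I'll measure these.

```bash
cat > h.py <<'E'
import cv2,numpy as np
def K(c): return np.array([[c["fx"],0,c["cx"]],[0,c["fy"],c["cy"]],[0,0,1.]])
def ray(c,uv,z):
    uv=np.asarray(uv,float).reshape(-1,1,2)
    d=cv2.undistortPoints(uv,K(c),np.asarray(c["D"],float)).reshape(-1,2)
    T=np.asarray(c["cam_to_world"]);d=np.c_[d,np.ones(len(d))]@T[:3,:3].T;o=T[:3,3]
    return o+d*((z-o[2])/d[:,2])[:,None]
def cloud(c):
    v,u=np.mgrid[:420,:560];uv=np.stack([u,v],-1).reshape(-1,1,2).astype(float)
    d=cv2.undistortPoints(uv,K(c),np.asarray(c["D"],float)).reshape(-1,2)
    T=np.asarray(c["cam_to_world"]);p=np.c_[d,np.ones(len(d))]*np.asarray(c["z_map"]).reshape(-1,1)
    return (p@T[:3,:3].T+T[:3,3]).reshape(420,560,3)
def rect(P):
    (c,s,a)=cv2.minAreaRect((np.asarray(P)[:,:2]*1000).astype(np.float32)); return np.round(c,1),np.round(s,1),round(a,1)
def pca(P):
    P=np.asarray(P)[:,:2];w,v=np.linalg.eigh(np.cov(P.T));return P.mean(0),np.degrees(np.arctan2(*v[::-1,1])),np.sqrt(w)
E
python3 - <<'E'
from h import *
for n in("top","side"):
    c=dict(np.load(n+"0.npz"));X=cloud(c);f=c["frame"].astype(int)
    bx=ray(c,[[218,200]],.046)[0] if n=="top" else bx
    tg=ray(c,[[335,222]],.147)[0] if n=="top" else tg
    d=np.hypot(X[...,0]-bx[0],X[...,1]-bx[1]);dt=np.hypot(X[...,0]-tg[0],X[...,1]-tg[1])
    print(n,"bx",bx,"tg",tg)
    m=(d<.09)&(X[...,2]>.035)&(X[...,2]<.055); P=X[m]
    cc,rr=cv2.minEnclosingCircle((P[:,:2]*1000).astype(np.float32));print("rim",cc,rr,m.sum(),np.percentile(P[:,2],[5,50,95]))
    m=(d<.04)&(X[...,2]>.058);print("knob",rect(X[m]),pca(X[m]),np.median(X[m][:,2]),m.sum())
    m=(dt<.06)&(X[...,2]>.07);print("tongs",rect(X[m]),pca(X[m]),X[m][:,2].max(),m.sum())
    m=(dt<.07)&(X[...,2]>.05)&(X[...,2]<.066)&(f.min(-1)>120);print("standtop",rect(X[m]),pca(X[m]),np.median(X[m][:,2]),m.sum())
c=dict(np.load("top0.npz"))
cr=lambda x,y:[166+x/3.846-.37,162+y/3.846-.37]
print("tall",ray(c,[cr(131,193)],.038),"short",ray(c,[cr(287,190)],.015),"hub",ray(c,[cr(194,144)],.069))
st=lambda x,y:[293+x/5-.4,190+y/5-.4]
P=ray(c,[st(553-400,93),st(697-400,155),st(655-400,236),st(520-400,173)],.0584);print("block",P,P.mean(0))
F=ray(c,[st(530-400,53),st(725-400,160),st(660-400,280),st(464-400,172)],.0084);print("foot",F,F.mean(0))
B=ray(c,[st(562-400,152),st(665-400,160),st(640-400,195)],.14);print("bow",B)
E
```

```text
top bx [ 0.55739541 -0.17637598  0.046     ] tg [ 0.51444282 -0.39486154  0.147     ]
rim (558.7667846679688, -175.0768585205078) 70.453857421875 3387 [0.04146523 0.04437846 0.04717799]
knob (array([ 558.2, -176. ]), array([38.6, 13.4]), 1.9) (array([ 0.55806698, -0.17596741]), np.float64(-179.4491109316735), array([0.00402515, 0.01141511])) 0.0675278227417141 154
tongs (array([ 514.2, -402.1]), array([25.6, 13.2]), 59.5) (array([ 0.51502599, -0.39979578]), np.float64(56.43668224190106), array([0.00390776, 0.0074872 ])) 0.14935283387168963 129
standtop (array([ 514. , -403.2]), array([58.8, 32.3]), 60.4) (array([ 0.51306532, -0.40175559]), np.float64(58.60005352161924), array([0.01059473, 0.01957961])) 0.05730385839285834 327
side bx [ 0.55739541 -0.17637598  0.046     ] tg [ 0.51444282 -0.39486154  0.147     ]
rim (559.00732421875, -174.0407257080078) 72.31645965576172 1412 [0.03978015 0.0471339  0.04987572]
knob (array([ 559.3, -176. ]), array([39.7, 18. ]), 5.9) (array([ 0.55800638, -0.17803589]), np.float64(178.74932433978333), array([0.00399117, 0.01176535])) 0.06793668073454939
[... 332 characters left out ...]
55, 0.01846818])) 0.059509267418769496 257
tall [[ 0.53423879 -0.13909312  0.038     ]] short [[ 0.53705004 -0.21752735  0.015     ]] hub [[ 0.55784498 -0.17583321  0.069     ]]
block [[ 0.54200833 -0.38160349  0.0584    ]
 [ 0.51840181 -0.43733198  0.0584    ]
 [ 0.48708586 -0.42116522  0.0584    ]
 [ 0.51106803 -0.36897773  0.0584    ]] [ 0.51464101 -0.4022696   0.0584    ]
foot [[ 0.56030254 -0.37635888  0.0084    ]
 [ 0.51719299 -0.45598485  0.0084    ]
 [ 0.4682833  -0.42959418  0.0084    ]
 [ 0.51170166 -0.34969351  0.0084    ]] [ 0.51437012 -0.40290785  0.0084    ]
bow [[ 0.51793866 -0.37802171  0.14      ]
 [ 0.51533651 -0.41428104  0.14      ]
 [ 0.50299242 -0.40550778  0.14      ]]
```

```bash
cat >> h.py <<'E'
def row(*targets):
    "tool-axis rows for world targets (x,y,z,yaw), tool pointing straight down"
    from plant import r
    from scipy.spatial.transform import Rotation as Ro
    s=r.get_state();A=Ro.from_euler("xyz",s["eef_rot"],degrees=True)
    for t in targets:
        B=Ro.from_euler("xyz",[180,0,t[3]],degrees=True)
        print(np.round(A.inv().apply(np.array(t[:3])-s["tcp_pos"]),4).tolist(),np.round((A.inv()*B).as_rotvec(degrees=True),2).tolist())
E
python3 -c "
from h import *
row((.31,.31,.227,-15.35),(.43,.06,.227,-7),(.5584,-.1757,.18,1.5))"
```

```text
[0.2169, 0.2936, -0.0008] [0.08, -0.01, -0.0]
[0.3988, 0.5029, -0.0005] [0.08, -0.0, -8.35]
[0.585, 0.6961, 0.0468] [0.08, 0.01, -16.85]
```

Units first: shifts go in shares of 0.5 m and turns go in shares of pi rad. So 0.294 m / 0.5 = 0.588, 0.217 m / 0.5 = 0.434.

>>> creep_tool([
  {"xyz":[0.434, 0.588, 0]},
  {"xyz":[0.434, 0.588, 0]},
  {"xyz":[0.434, 0.588, 0]},
  {"xyz":[0.434, 0.588, 0]},
  {"xyz":[0.434, 0.588, 0]},
  {"xyz":[0.434, 0.588, 0]},
  {"xyz":[0.434, 0.588, 0]},
  {"xyz":[0.434, 0.588, 0]},
  {"xyz":[0.434, 0.588, 0]},
  {"xyz":[0.434, 0.588, 0]},
], aperture=0.04)

```text
time_s: 0.93
tcp_pos: [0.3105, 0.3051, 0.2266]
eef_rot: [180.0, 0.0, -15.5]
contact_force: [-0.5, -0.5, -1.9]
gripper_width: 0.0404
gripper_force: 0.0
```

>>> creep_tool([
  {"xyz":[0.364, 0.418, 0], "rot":[0, 0, -0.0444]},
  {"xyz":[0.364, 0.418, 0], "rot":[0, 0, -0.0444]},
  {"xyz":[0.364, 0.418, 0], "rot":[0, 0, -0.0444]},
  {"xyz":[0.364, 0.418, 0], "rot":[0, 0, -0.0444]},
  {"xyz":[0.364, 0.418, 0], "rot":[0, 0, -0.0444]},
  {"xyz":[0.364, 0.418, 0], "rot":[0, 0, -0.0444]},
  {"xyz":[0.364, 0.418, 0], "rot":[0, 0, -0.0444]},
  {"xyz":[0.364, 0.418, 0], "rot":[0, 0, -0.0444]},
  {"xyz":[0.364, 0.418, 0], "rot":[0, 0, -0.0444]},
  {"xyz":[0.364, 0.418, 0], "rot":[0, 0, -0.0444]},
  {"xyz":[0.364, 0.418, 0], "rot":[0, 0, -0.0444]},
])

```text
time_s: 1.85
tcp_pos: [0.4301, 0.061, 0.2265]
eef_rot: [-180.0, 0.0, -7.3]
contact_force: [-0.3, 0.5, -0.1]
gripper_width: 0.0399
gripper_force: 0.0
```

```bash
python3 -c "
from h import *
row((.5584,-.1757,.12,1.5))"
```

```text
[0.1574, 0.2185, 0.1064] [-0.0, 0.01, -8.79]
```

To row units: 0.2185 m / 0.5 = 0.437, 0.157 m / 0.5 = 0.314, -8.8 degrees / 180 = -0.0489.

>>> creep_tool([
  {"xyz":[0.314, 0.437, 0.212], "rot":[0, 0, -0.0489]},
  {"xyz":[0.314, 0.437, 0.212], "rot":[0, 0, -0.0489]},
  {"xyz":[0.314, 0.437, 0.212], "rot":[0, 0, -0.0489]},
  {"xyz":[0.314, 0.437, 0.212], "rot":[0, 0, -0.0489]},
  {"xyz":[0.314, 0.437, 0.212], "rot":[0, 0, -0.0489]},
  {"xyz":[0.314, 0.437, 0.212], "rot":[0, 0, -0.0489]},
  {"xyz":[0.314, 0.437, 0.212], "rot":[0, 0, -0.0489]},
  {"xyz":[0.314, 0.437, 0.212], "rot":[0, 0, -0.0489]},
  {"xyz":[0.314, 0.437, 0.212], "rot":[0, 0, -0.0489]},
], aperture=0.032)

```text
time_s: 2.6
tcp_pos: [0.5581, -0.1769, 0.1183]
eef_rot: [-180.0, 0.2, 1.4]
contact_force: [-0.1, -0.1, 0.5]
gripper_width: 0.032
gripper_force: 0.0
```

```bash
python3 -c "
from h import *
row((.5584,-.1757,.052,1.5))"
```

```text
[0.0005, -0.0012, 0.0663] [-0.0, 0.2, -0.1]
```

To row units: 0.067 m / 0.5 = 0.134, 0.055 m / 0.5 = 0.11.

>>> creep_tool([
  {"xyz":[0, 0, 0.04]},
  {"xyz":[0, 0, 0.08]},
  {"xyz":[0, 0, 0.11]},
  {"xyz":[0, 0, 0.134]},
  {"xyz":[0, 0, 0.134]},
  {"xyz":[0, 0, 0.134]},
])

```text
time_s: 3.1
tcp_pos: [0.5581, -0.1748, 0.0541]
eef_rot: [180.0, 0.0, 1.6]
contact_force: [0.4, 0.5, 0.5]
gripper_width: 0.032
gripper_force: 0.0
```

>>> creep_tool([
  {},
  {},
  {},
  {},
  {},
  {},
], aperture=0.0, force=8)

```text
time_s: 3.6
tcp_pos: [0.5587, -0.1749, 0.0546]
eef_rot: [-179.9, -0.1, 1.4]
contact_force: [-1.9, 10.7, 6.2]
gripper_width: 0.013
gripper_force: 8.0
```

To row units: -0.001 m / 0.5 = -0.002.

>>> creep_tool([
  {"xyz":[0, -0.002, 0]},
  {"xyz":[0, -0.002, 0]},
  {"xyz":[0, -0.002, 0]},
])

```text
time_s: 3.85
tcp_pos: [0.5587, -0.1748, 0.0546]
eef_rot: [-180.0, -0.1, 1.5]
contact_force: [-2.2, 6.1, 6.4]
gripper_width: 0.0128
gripper_force: 8.0
```

>>> creep_tool([
  {"rot":[0, 0, 0.0278]},
  {"rot":[0, 0, 0.0611]},
  {"rot":[0, 0, 0.0944]},
  {"rot":[0, 0, 0.1278]},
  {"rot":[0, 0, 0.1611]},
  {"rot":[0, 0, 0.1944]},
  {"rot":[0, 0, 0.2278]},
  {"rot":[0, 0, 0.2611]},
  {"rot":[0, 0, 0.2944]},
  {"rot":[0, 0, 0.325]},
  {"rot":[0, 0, 0.325]},
  {"rot":[0, 0, 0.325]},
], force=15)

```text
time_s: 4.85
tcp_pos: [0.5587, -0.1748, 0.0546]
eef_rot: [-179.9, -0.0, -57.1]
contact_force: [-1.9, 6.8, 6.8]
gripper_width: 0.0127
gripper_force: 15.0
```

Turned with the fingers aligned to the bar. Release, rise, and move toward a point high above the stand so that I can check the lid.

To row units: -0.23 m / 0.5 = -0.46, -0.19 m / 0.5 = -0.38.

>>> creep_tool([
  {},
  {},
  {},
  {"xyz":[0, 0, -0.06]},
  {"xyz":[0, 0, -0.14]},
  {"xyz":[0, 0, -0.22]},
  {"xyz":[0, 0, -0.3]},
  {"xyz":[0, 0, -0.38]},
  {"xyz":[0, 0, -0.46]},
  {"xyz":[0, 0, -0.46]},
], aperture=0.036)

```text
time_s: 5.68
tcp_pos: [0.5612, -0.177, 0.2929]
eef_rot: [-179.5, -0.5, -57.0]
contact_force: [2.0, -0.1, 2.1]
gripper_width: 0.0359
gripper_force: 0.0
```

```bash
python3 -c "
from h import *
row((.45,-.36,.29,-30))"
```

```text
[0.0929, 0.193, 0.0021] [-0.38, -0.66, -27.02]
```

To row units: 0.193 m / 0.5 = 0.386, 0.093 m / 0.5 = 0.186, -27 degrees / 180 = -0.15.

>>> creep_tool([
  {"xyz":[0.186, 0.386, 0], "rot":[0, 0, -0.15]},
  {"xyz":[0.186, 0.386, 0], "rot":[0, 0, -0.15]},
  {"xyz":[0.186, 0.386, 0], "rot":[0, 0, -0.15]},
  {"xyz":[0.186, 0.386, 0], "rot":[0, 0, -0.15]},
  {"xyz":[0.186, 0.386, 0], "rot":[0, 0, -0.15]},
  {"xyz":[0.186, 0.386, 0], "rot":[0, 0, -0.15]},
  {"xyz":[0.186, 0.386, 0], "rot":[0, 0, -0.15]},
  {"xyz":[0.186, 0.386, 0], "rot":[0, 0, -0.15]},
])

```text
time_s: 6.35
tcp_pos: [0.4459, -0.3594, 0.2833]
eef_rot: [180.0, 0.0, -30.2]
contact_force: [0.8, -0.4, 0.9]
gripper_width: 0.0358
gripper_force: 0.0
```

```bash
python3 - <<'E'
from plant import r
from h import *
c=r.capture("top");np.savez("top1.npz",**c);f=c["frame"][:,:,::-1]
cv2.imwrite("pics/lid1.png",cv2.resize(f[160:242,164:274],(770,574),interpolation=cv2.INTER_CUBIC))
X=cloud(c);d=np.hypot(X[...,0]-.5586,X[...,1]+.1752);m=(d<.03)&(X[...,2]>.058)&(X[...,2]<.08);print(rect(X[m]),pca(X[m]),m.sum(),r.get_state()["tcp_pos"])
E
```

```text
  avg = a.mean(axis, **keepdims_kw)
  ret = um.true_divide(
h.py:16: RuntimeWarning: Degrees of freedom <= 0 for slice
  P=np.asarray(P)[:,:2];w,v=np.linalg.eigh(np.cov(P.T));return P.mean(0),np.degrees(np.arctan2(*v[::-1,1])),np.sqrt(w)
  c *= np.true_divide(1, fact)
  c *= np.true_divide(1, fact)
h.py:16: RuntimeWarning: Mean of empty slice.
  P=np.asarray(P)[:,:2];w,v=np.linalg.eigh(np.cov(P.T));return P.mean(0),np.degrees(np.arctan2(*v[::-1,1])),np.sqrt(w)
```

View pics/lid1.png

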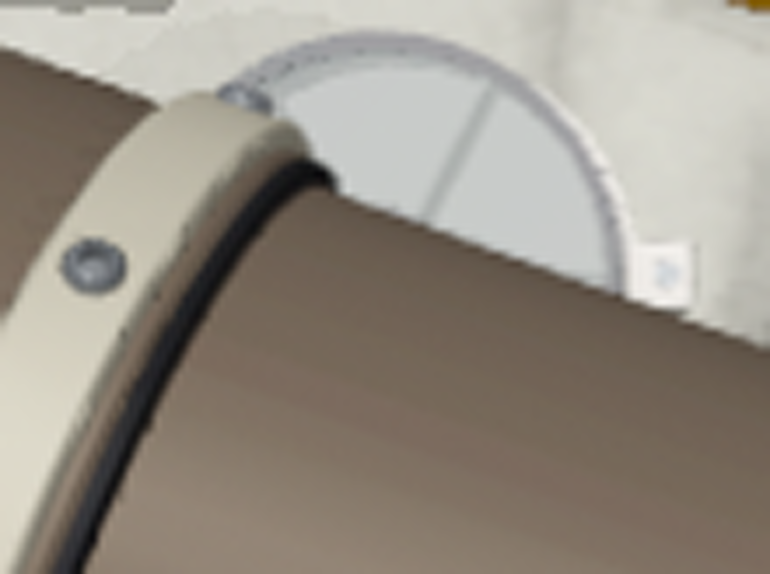

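The arm covers most of the box: only the upper right rim (600,200) and lug (660,272) are visible. I'll swing it aside for a clear look.

```bash
python3 -c "
from h import *
row((.22,-.5,.29,-30))"
```

```text
[-0.125, 0.2359, -0.0067] [-0.0, 0.02, -0.12]
```

To row units: 0.236 m / 0.5 = 0.472, -0.125 m / 0.5 = -0.25.

>>> creep_tool([
  {"xyz":[-0.25, 0.472, 0]},
  {"xyz":[-0.25, 0.472, 0]},
  {"xyz":[-0.25, 0.472, 0]},
  {"xyz":[-0.25, 0.472, 0]},
  {"xyz":[-0.25, 0.472, 0]},
  {"xyz":[-0.25, 0.472, 0]},
  {"xyz":[-0.25, 0.472, 0]},
  {"xyz":[-0.25, 0.472, 0]},
])

```text
time_s: 7.07
tcp_pos: [0.2184, -0.5011, 0.2835]
eef_rot: [180.0, 0.0, -30.2]
contact_force: [0.6, 0.3, -0.6]
gripper_width: 0.036
gripper_force: 0.0
```

```bash
python3 - <<'E'
from plant import r
from h import *
c=r.capture("top");np.savez("top1.npz",**c);f=c["frame"][:,:,::-1]
s=r.capture("side");np.savez("side1.npz",**s);g=s["frame"][:,:,::-1]
a=cv2.resize(f[165:237,172:268],(800,600),interpolation=cv2.INTER_CUBIC);cv2.imwrite("pics/lid2.png",a)
for n,c in(("t",c),("s",s)):
    X=cloud(c);d=np.hypot(X[...,0]-.5586,X[...,1]+.1752);m=(d<.03)&(X[...,2]>.058)&(X[...,2]<.08)
    if m.sum()>5:print(n,rect(X[m]),pca(X[m]),m.sum())
E
```

```text
t (array([ 558.9, -175.6]), array([14.1, 39.5]), 32.7) (array([ 0.55839236, -0.17609383]), np.float64(122.32419745762452), array([0.00398272, 0.01130251])) 151
s (array([ 558.8, -175.7]), array([13.9, 39.5]), 32.8) (array([ 0.5578547, -0.1787397]), np.float64(126.24432214313155), array([0.00350157, 0.01197544])) 108
```

View pics/lid2.png

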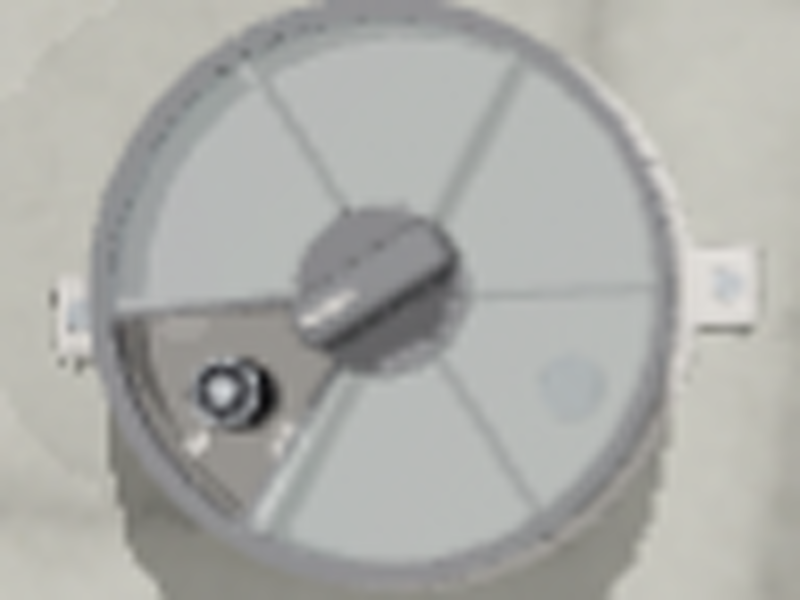

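The window at crop (230,400) stands over the tall cell, whose nub is at (225,390). The short cell (572,388) is still covered, and the knob points at 122.7°. Now the tongs.

```bash
python3 - <<'E'
from h import *
c=dict(np.load("top1.npz"));p=lambda x,y:[172+x/8.333-.44,165+y/8.333-.44]
print(ray(c,[p(225,390)],.0385),ray(c,[p(237,394)],.0365))
s=dict(np.load("side1.npz"));c0=dict(np.load("top0.npz"))
for n,c in(("t",c),("s",s)):
    X=cloud(c);d=np.hypot(X[...,0]-.5143,X[...,1]+.4028);f=c["frame"].max(-1)
    m=(d<.04)&(X[...,2]>.1);print(n,rect(X[m]),X[m][:,2].max(),m.sum())
    m=(d<.042)&(X[...,2]>.052)&(X[...,2]<.064);print(n,rect(X[m]),m.sum())
row((.5143,-.4028,.2,-29.8))
E
```

```text
[[ 0.53510072 -0.13691799  0.0385    ]] [[ 0.53423096 -0.13944692  0.0365    ]]
t (array([ 514.4, -401.7]), array([22.7, 13. ]), 60.4) 0.14930412702206475 113
t (array([ 513.8, -403.1]), array([59.2, 32.8]), 60.1) 341
s (array([ 513.7, -404.6]), array([27.3, 13.2]), 60.3) 0.1508311390318693 207
s (array([ 513.5, -404.8]), array([60.2, 32.7]), 61.7) 265
[0.2054, -0.2314, 0.0835] [-0.01, 0.0, -0.28]
```

To row units: -0.231 m / 0.5 = -0.462, 0.205 m / 0.5 = 0.41.

>>> creep_tool([
  {"xyz":[0.41, -0.462, 0.166]},
  {"xyz":[0.41, -0.462, 0.166]},
  {"xyz":[0.41, -0.462, 0.166]},
  {"xyz":[0.41, -0.462, 0.166]},
  {"xyz":[0.41, -0.462, 0.166]},
  {"xyz":[0.41, -0.462, 0.166]},
  {"xyz":[0.41, -0.462, 0.166]},
  {"xyz":[0.41, -0.462, 0.166]},
  {"xyz":[0.41, -0.462, 0.166]},
  {"xyz":[0.41, -0.462, 0.166]},
  {"xyz":[0.41, -0.462, 0.166]},
], aperture=0.044)

```text
time_s: 8.08
tcp_pos: [0.5143, -0.4015, 0.2003]
eef_rot: [180.0, 0.0, -29.9]
contact_force: [-1.1, -0.1, 0.3]
gripper_width: 0.0437
gripper_force: 0.0
```

```bash
python3 -c "
from h import *
row((.514,-.4032,.0846,-29.8))"
```

```text
[0.0007, 0.0016, 0.1157] [0.01, 0.04, -0.11]
```

To row units: 0.116 m / 0.5 = 0.232, 0.11 m / 0.5 = 0.22.

>>> creep_tool([
  {"xyz":[0.001, 0.0024, 0.06]},
  {"xyz":[0.001, 0.0024, 0.12]},
  {"xyz":[0.001, 0.0024, 0.17]},
  {"xyz":[0.001, 0.0024, 0.2]},
  {"xyz":[0.001, 0.0024, 0.22]},
  {"xyz":[0.001, 0.0024, 0.232]},
  {"xyz":[0.001, 0.0024, 0.232]},
  {"xyz":[0.001, 0.0024, 0.232]},
  {"xyz":[0.001, 0.0024, 0.232]},
])

```text
time_s: 8.83
tcp_pos: [0.514, -0.4047, 0.0861]
eef_rot: [-180.0, -0.1, -30.0]
contact_force: [-0.1, -0.7, -0.4]
gripper_width: 0.0438
gripper_force: 0.0
```

```bash
python3 -c "
from h import *
row((.514,-.4032,.0846,-29.8))"
```

```text
[-0.0008, -0.0013, 0.0015] [-0.0, -0.14, -0.24]
```

To row units: 0.001 m / 0.5 = 0.002, -0.0005 m / 0.5 = -0.001.

>>> creep_tool([
  {"xyz":[0, -0.001, 0.002]},
  {"xyz":[0, -0.001, 0.002]},
  {"xyz":[0, -0.001, 0.002]},
  {"xyz":[0, -0.001, 0.002]},
  {"xyz":[0, -0.001, 0.002]},
  {"xyz":[0, -0.001, 0.002]},
  {"xyz":[0, -0.001, 0.002]},
  {"xyz":[0, -0.001, 0.002]},
], aperture=0.0245, force=20)

```text
time_s: 9.5
tcp_pos: [0.5137, -0.4039, 0.0838]
eef_rot: [180.0, -0.0, -30.0]
contact_force: [0.1, -0.4, 1.7]
gripper_width: 0.0247
gripper_force: 5.6
```

```bash
python3 -c "
from h import *
from plant import r
s=r.get_state();print(s['gripper_width'],s['gripper_force'],s['contact_force'],s['tcp_pos'])"
```

```text
0.024684288962232726 5.582642778754234 [ 0.08008701 -0.36882935  1.74859096] [ 0.51369693 -0.40394695  0.08383647]
```

Held against the spring at 5.6 N. Lifting straight out.

To row units: -0.15 m / 0.5 = -0.3, -0.14 m / 0.5 = -0.28.

>>> creep_tool([
  {"xyz":[0, 0, -0.02]},
  {"xyz":[0, 0, -0.05]},
  {"xyz":[0, 0, -0.09]},
  {"xyz":[0, 0, -0.13]},
  {"xyz":[0, 0, -0.17]},
  {"xyz":[0, 0, -0.21]},
  {"xyz":[0, 0, -0.25]},
  {"xyz":[0, 0, -0.28]},
  {"xyz":[0, 0, -0.3]},
  {"xyz":[0, 0, -0.3]},
  {"xyz":[0, 0, -0.3]},
])

```text
time_s: 10.42
tcp_pos: [0.5135, -0.4035, 0.2336]
eef_rot: [-180.0, -0.0, -30.0]
contact_force: [-0.2, 0.4, -0.2]
gripper_width: 0.0248
gripper_force: 3.8
```

```bash
python3 - <<'E'
from plant import r
from h import *
s=r.capture("side");np.savez("side2.npz",**s);g=s["frame"][:,:,::-1];t=r.capture("top")["frame"][:,:,::-1]
cv2.imwrite("pics/held.png",np.hstack([cv2.resize(g[110:310,220:370],(450,600)),cv2.resize(t[150:290,290:370],(343,600))]))
row((.534,-.1375,.232,-57))
E
```

```text
[-0.1149, -0.2406, 0.0005] [0.01, 0.12, 26.95]
```

View pics/held.png

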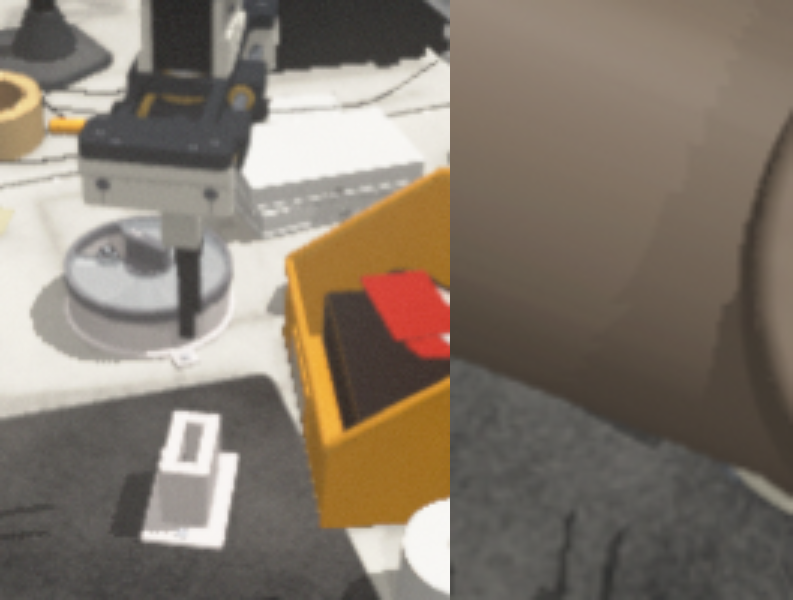

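The side picture shows the tongs hanging upright from the fingers at about (188,290), with tips at (188,335) and the stand empty. Next I'll measure the tips.

```bash
python3 - <<'E'
from h import *
c=dict(np.load("side2.npz"));X=cloud(c);d=np.hypot(X[...,0]-.5135,X[...,1]+.4035);f=c["frame"].max(-1)
m=(d<.05)&(X[...,2]<.215)&(X[...,2]>.11)&(f<75)
P=X[m];print(m.sum(),P[:,2].min())
for a in np.arange(.15,.215,.012):
    q=P[(P[:,2]>=a)&(P[:,2]<a+.012)]
    if len(q)>3: print(round(a,3),q[:,:2].mean(0).round(4),np.ptp(q@[.5,.866,0]).round(4),len(q))
E
```

```text
124 0.16176564444612085
0.162 [ 0.5094 -0.4116] 0.0274 24
0.174 [ 0.5104 -0.4106] 0.0284 29
0.186 [ 0.509  -0.4146] 0.0274 27
0.198 [ 0.5087 -0.415 ] 0.004 27
0.21 [ 0.5092 -0.4145] 0.0061 15
```

To row units: -0.2406 m / 0.5 = -0.4812, -0.23 m / 0.5 = -0.46, 27 degrees / 180 = 0.15.

>>> creep_tool([
  {"xyz":[-0.02, -0.04, 0], "rot":[0, 0, 0.0111]},
  {"xyz":[-0.06, -0.12, 0], "rot":[0, 0, 0.0389]},
  {"xyz":[-0.09, -0.19, 0], "rot":[0, 0, 0.0611]},
  {"xyz":[-0.12, -0.26, 0], "rot":[0, 0, 0.0833]},
  {"xyz":[-0.16, -0.33, 0], "rot":[0, 0, 0.1056]},
  {"xyz":[-0.19, -0.4, 0], "rot":[0, 0, 0.1278]},
  {"xyz":[-0.22, -0.46, 0], "rot":[0, 0, 0.1444]},
  {"xyz":[-0.23, -0.4812, 0], "rot":[0, 0, 0.15]},
  {"xyz":[-0.23, -0.4812, 0], "rot":[0, 0, 0.15]},
  {"xyz":[-0.23, -0.4812, 0], "rot":[0, 0, 0.15]},
  {"xyz":[-0.23, -0.4812, 0], "rot":[0, 0, 0.15]},
])

```text
time_s: 11.43
tcp_pos: [0.5341, -0.1383, 0.2328]
eef_rot: [179.9, 0.0, -57.0]
contact_force: [0.8, -0.2, -0.6]
gripper_width: 0.0247
gripper_force: 3.8
```

```bash
python3 -c "
from h import *
row((.534,-.1375,.15,-57.2))"
```

```text
[-0.0007, -0.0005, 0.0828] [0.07, 0.04, 0.19]
```

To row units: 0.091 m / 0.5 = 0.182, 0.085 m / 0.5 = 0.17.

>>> creep_tool([
  {"xyz":[-0.001, -0.001, 0.04]},
  {"xyz":[-0.001, -0.001, 0.09]},
  {"xyz":[-0.001, -0.001, 0.14]},
  {"xyz":[-0.001, -0.001, 0.17]},
  {"xyz":[-0.001, -0.001, 0.182]},
  {"xyz":[-0.001, -0.001, 0.182]},
  {"xyz":[-0.001, -0.001, 0.182]},
  {"xyz":[-0.001, -0.001, 0.182]},
])

```text
time_s: 12.1
tcp_pos: [0.5354, -0.1377, 0.1437]
eef_rot: [-179.9, -0.1, -57.1]
contact_force: [-0.2, -0.2, -1.0]
gripper_width: 0.0247
gripper_force: 3.8
```

```bash
python3 - <<'E'
from plant import r
from h import *
s=r.capture("side");np.savez("side3.npz",**s);g=s["frame"][:,:,::-1]
cv2.imwrite("pics/over.png",cv2.resize(g[150:240,215:335],(800,600),interpolation=cv2.INTER_CUBIC))
st=r.get_state();print(st["tcp_pos"])
K3=K(s);T=np.linalg.inv(s["cam_to_world"]);u=lambda p:cv2.projectPoints(np.array([p],float),T[:3,:3],T[:3,3],K3,s["D"])[0].ravel()
for p in((.534,-.1375,.0645),(.534,-.1375,.0385),(.534,-.1375,.1)):
    a=u(p);print(p,(a-[215,150]+.4)*6.667)
E
```

```text
[ 0.53542467 -0.13757831  0.14382747]
(0.534, -0.1375, 0.0645) [267.90313902 236.66324439]
(0.534, -0.1375, 0.0385) [270.82044349 293.69014667]
(0.534, -0.1375, 0.1) [263.81082187 156.21802683]
```

View pics/over.png

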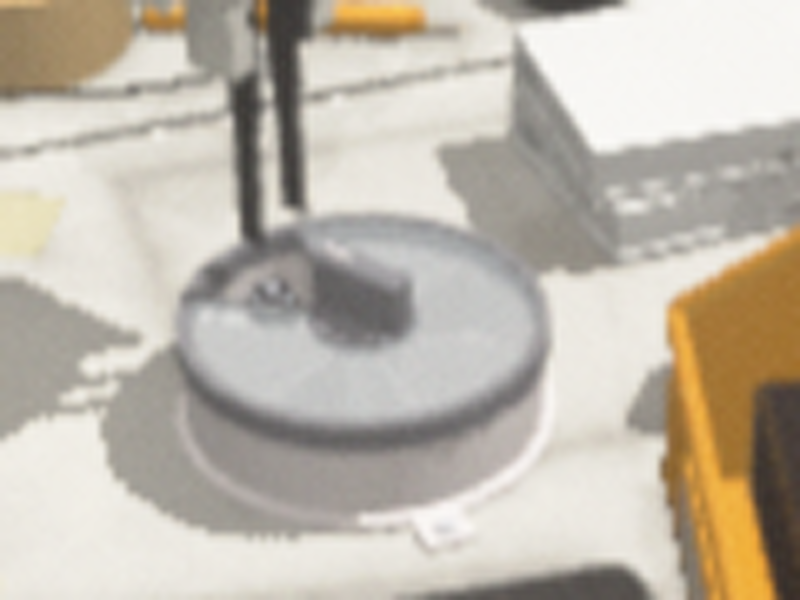

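The side view shows the leg tips at (253,240) and (293,207), straddling the cell top at (271,290) and about 1.5 mm too far in +x. I'll correct that while descending.

```bash
python3 -c "
from h import *
row((.534,-.1375,.0876,-57.2))"
```

```text
[-0.0009, 0.0012, 0.0562] [-0.1, -0.07, 0.14]
```

To row units: 0.025 m / 0.5 = 0.05, 0.02 m / 0.5 = 0.04.

>>> creep_tool([
  {"xyz":[-0.0018, 0.0024, 0]},
  {"xyz":[-0.0018, 0.0024, 0.01]},
  {"xyz":[-0.0018, 0.0024, 0.02]},
  {"xyz":[-0.0018, 0.0024, 0.03]},
  {"xyz":[-0.0018, 0.0024, 0.04]},
  {"xyz":[-0.0018, 0.0024, 0.05]},
  {"xyz":[-0.0018, 0.0024, 0.05]},
])

```text
time_s: 12.73
tcp_pos: [0.5323, -0.1371, 0.1161]
eef_rot: [179.9, 0.1, -57.0]
contact_force: [0.2, 0.3, -0.7]
gripper_width: 0.0245
gripper_force: 3.8
```

>>> creep_tool([
  {"xyz":[0, 0, 0.01]},
  {"xyz":[0, 0, 0.02]},
  {"xyz":[0, 0, 0.03]},
  {"xyz":[0, 0, 0.03]},
])

```text
time_s: 13.07
tcp_pos: [0.5324, -0.1371, 0.1013]
eef_rot: [179.9, 0.1, -57.1]
contact_force: [-0.8, -0.4, -0.4]
gripper_width: 0.0247
gripper_force: 3.8
```

To row units: 0.0125 m / 0.5 = 0.025, 0.0004 m / 0.5 = 0.0008.

>>> creep_tool([
  {"xyz":[0.0008, -0.0012, 0.008]},
  {"xyz":[0.0008, -0.0012, 0.016]},
  {"xyz":[0.0008, -0.0012, 0.024]},
  {"xyz":[0.0008, -0.0012, 0.025]},
  {"xyz":[0.0008, -0.0012, 0.025]},
  {"xyz":[0.0008, -0.0012, 0.025]},
])

```text
time_s: 13.57
tcp_pos: [0.5339, -0.1372, 0.0901]
eef_rot: [180.0, -0.0, -57.0]
contact_force: [-0.1, -0.0, -0.4]
gripper_width: 0.0242
gripper_force: 3.8
```

>>> creep_tool([
  {},
  {},
  {},
  {},
  {},
  {},
  {},
  {},
], aperture=0.0, force=18)

```text
time_s: 14.23
tcp_pos: [0.5339, -0.1371, 0.0902]
eef_rot: [-180.0, -0.0, -57.0]
contact_force: [0.1, -0.3, 0.9]
gripper_width: 0.022
gripper_force: 18.0
```

The opening stopped at 22 mm, which means the tongs are on the cell. Lifting.

To row units: -0.1 m / 0.5 = -0.2, -0.004 m / 0.5 = -0.008.

>>> creep_tool([
  {"xyz":[0, 0, -0.008]},
  {"xyz":[0, 0, -0.02]},
  {"xyz":[0, 0, -0.036]},
  {"xyz":[0, 0, -0.056]},
  {"xyz":[0, 0, -0.08]},
  {"xyz":[0, 0, -0.104]},
  {"xyz":[0, 0, -0.128]},
  {"xyz":[0, 0, -0.152]},
  {"xyz":[0, 0, -0.176]},
  {"xyz":[0, 0, -0.2]},
])

```text
time_s: 15.07
tcp_pos: [0.5339, -0.1372, 0.1919]
eef_rot: [-179.9, -0.0, -57.0]
contact_force: [0.8, -0.1, -0.5]
gripper_width: 0.0219
gripper_force: 18.0
```

>>> creep_tool([
  {"xyz":[0, 0, -0.024]},
  {"xyz":[0, 0, -0.048]},
  {"xyz":[0, 0, -0.072]},
  {"xyz":[0, 0, -0.096]},
  {"xyz":[0, 0, -0.12]},
  {"xyz":[0, 0, -0.136]},
  {"xyz":[0, 0, -0.144]},
  {"xyz":[0, 0, -0.144]},
  {"xyz":[0, 0, -0.144]},
  {"xyz":[0, 0, -0.144]},
  {"xyz":[0, 0, -0.144]},
  {"xyz":[0, 0, -0.144]},
])

```text
time_s: 16.07
tcp_pos: [0.5336, -0.1371, 0.2614]
eef_rot: [179.9, 0.0, -57.0]
contact_force: [-1.0, 0.1, -0.0]
gripper_width: 0.0217
gripper_force: 18.0
```

```bash
python3 - <<'E'
from plant import r
from h import *
s=r.capture("side");np.savez("side4.npz",**s);g=s["frame"][:,:,::-1]
cv2.imwrite("pics/lift.png",cv2.resize(g[120:255,200:380],(800,600),interpolation=cv2.INTER_CUBIC))
E
```

```text
(no output)
```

View pics/lift.png

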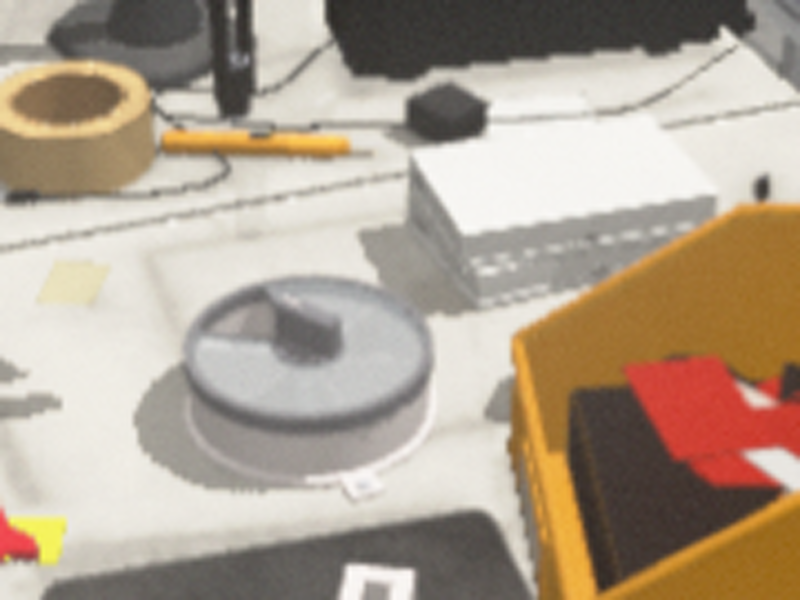

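The cell is held between the legs at (235,90), and the window at (240,325) is empty. One short check for stillness, then I hand it in.

>>> creep_tool([
  {},
  {},
  {},
  {},
  {},
  {},
  {},
  {},
  {},
  {},
  {},
  {},
])

```text
time_s: 17.12
tcp_pos: [0.5338, -0.1371, 0.2621]
eef_rot: [180.0, 0.0, -57.0]
contact_force: [-0.2, -0.3, -1.1]
gripper_width: 0.022
gripper_force: 18.0
```

```bash
python3 - <<'E'
from plant import r
from h import *
a=np.load("side4.npz")["frame"].astype(int);b=r.capture("side")["frame"].astype(int)
print(abs(a-b)[110:150,240:262].max(),abs(a-b)[110:150,240:262].mean(),abs(a-b)[300:400,300:500].mean())
w=r.get_state()["gripper_width"];print(w)
if w>.0212: print(r.close_job())
E
```

```text
40 3.798106060606061 2.6203333333333334
0.0224956242606577
the job is handed in; nothing more can be done
None
```

I turned the lid over the tall cell and lifted the cell out with the tongs; the arm now holds it still, underside about 17 cm above the bench. I handed the job in at about 17 s; no verdict came back, the short cell stayed under the lid, and I made no separate check on the charger, phone and opener.

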